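# Refit the lens of a bench magnifier and screw down its retaining ring

## Robot

A 6-joint arm with a two-finger parallel gripper is mounted at the origin on the work surface. World frame = base frame: x ahead of the robot, y to its left, z up, the work surface at z = 0. Lengths are in m, angles in rad, forces in N, time in s.
With the tool pointing down it reaches from about 0.375 to 0.975 m from the base axis. Payload 3.8 kg.
Tool frame: the origin (TCP) lies midway between the tips of the shut fingers; the grasp point (between the pads) lies 19 mm behind it; z points along the fingers, y is the line along which they close (so a half turn about z gives the same grasp; the last joint's range is limited). The gripper opens to 88 mm and grips with 3 to 60 N. Pads are 18 mm wide; open, the fingers measure 123 mm over their backs; the gripper's body (75 mm by 187 mm) begins 45 mm behind the grasp point.
Start: joints at [1.11, 0.264, 1.604, -0, 1.274, -0.037], TCP at [0.278, 0.615, 0.218] pointing down, gripper open.
Joint ranges: [-2.63, 2.63], [-0.94, 2.18], [0.31, 2.57], [-1.31, 4.45], [0, 2.66], [-2.55, 2.55]. Speed limits (rad/s): [2.57, 2.57, 3.14, 3.14, 3.14, 3.14].

## Interface

Orientations are given as a rotation vector (axis times angle).
In Python, from cell import manip, inverse_kinematics, cams, order gives the robot as it stands. Calls block until the motion is done:
- manip.move_pose(position, orientation): joint-space move of the TCP to a pose.
- manip.move_linear(position, rate=0.15, rot=None): straight line of the TCP; rot=None keeps the orientation; rate is the mean speed in m/s.
- manip.set_joints(angles): joint-space move.
- manip.set_gripper(opening, force=None): finger opening in m; force is the grip in N (None keeps the last); returns when the fingers have stopped.
- manip.dwell(seconds).
- inverse_kinematics(position, orientation): joint angles nearest the present ones, or None.
- manip.state(): the state.
- cams.capture(name): name is "side" or "top" or "wrist"; returns a dict with "image" (384x512x3 uint8, blue, green, red), "z_map" (384x512 float32, m along the optical axis (not along the pixel's ray), 0 where there is no reading), "intrinsics" (3x3 intrinsics, pixels), "k1" (the pictures are not rectified: a ray, as slopes to the right and down, at radius r is drawn at 1 + k1 r^2 times it, then the intrinsics apply), "position" and "orientation" of the camera in the world; the wrist camera has in their place "T_tool_cam" (4x4, takes a point from camera to tool coordinates, whose origin is the TCP and whose axes are the flange's). Camera axes: x right, y down, z forward; pixel columns grow to the right and rows downward; lengths in m; the calibration is good to about 2 mm. A picture is of the moment at which its call begins: read the wrist's pose just before it.
A pose or a line that the arm cannot do raises manip.IKError and nothing moves.
- order.close_job(): hands the job in; it is judged then, once.
The state is a dict: "clock": time; "joint_pos": joint angles; "joint_velocities": joint speeds; "tau": joint torques, N m; "tool_pos": TCP position; "tcp_rot": TCP orientation; "contact_force": force on the tool from outside, world axes, zero at the start; "moment": the same for the moment, N m; "gripper_width": finger opening in m; "grasp_force": force on a finger pad.
Only numpy, scipy, OpenCV 4.12 (cv2) and the standard library are available. Lean on these libraries where they do the work, as an engineer would, in place of code of your own. Each camera call takes 0.05 s, during which the arm holds its last target. There are 200 camera calls.

## Task

Refit the lens of the stitching magnifier on this shoemaker's bench: lift the loose lens off its cork rest and lay it gently into the open cell, so that it sits level on the spring inside. Then set the retaining ring over it and screw the ring down clockwise until it is snug, so that it presses the lens firmly onto its spring when you let go, but do not crank it hard or you will crack the glass. Let go of everything at the end and leave the other things on the bench alone.

Things in the scene. Friction and masses are not known exactly. Their poses are not given: they have to be found in the camera images.
- lens: Thick round lens, clear glass with blackened ground edge: 44 mm across, edge 12 mm high (lowest 1.5 mm stepped in to 41 mm), dome rising to 15 mm, 60 g. Lies dome up on its cork rest. Origin: centre of underside, z up. Hold it by the upper 4 to 6 mm of the edge, as the lower part goes into the cell. It cracks if ring, cell or spring bears on it with more than 35 N.
- cork_rest: Cork slab 90 x 90 x 10 mm fixed to the bench; the lens lies on it, up to 21 mm off its middle. Origin: centre of underside.
- retaining_ring: Knurled steel ring, 67 mm across, 20 mm high, 140 g: a skirt 62 mm across inside, chamfered at the lower lip, under a top flange. Lies on the bench the right way up. Origin: centre of its lower edge, z up. Snug: once let go it bears on the lens with more than 5 N; aim for 10 to 15 N.
- flange (a point): Centre of the ring's top face, 20 mm above its lower edge. The flange has a 33 mm hole; its underside, 17 mm above the lower edge, presses on the edge of the lens. Three dark slots in it lie above the three lugs.
- lug (a point): Middle of one of the ring's three inner lugs: round pins 4 mm thick, reaching in to 27 mm from the axis, centres 3 mm above the lower edge, at 0, 120 and 240 degrees from the ring's x axis.
- cell_mouth (a point): Centre of the upper rim of the lens cell, 115 mm above the bench, z up; x axis to the column. Upright fixed tube, bore 46 mm with 1.5 mm chamfer, 52 mm outside. The lens lies inside on a wave spring (gives 1 mm per 30 N) on a focusing seat whose height differs each time, unseen: lens underside 3 to 7 mm below the rim, resting ring's lower edge 8 to 12 mm below it.
- thread_gap (a point): Start of the thread on the cell's outside, 60 mm across: three ridges 2 mm thick, 70 degrees long, falling clockwise from above, 0.1 mm per degree, from just below the rim. This point is mid-gap, 28 mm from the axis along x; gaps of 50 degrees are centred 0, 120, 240 degrees from x. Lugs pass down them within 20 degrees of centre, then turn clockwise under the ridges.
- magnifier: Grey stand with the cell, fixed; origin on the bench below the cell's axis, x to the column. Foot 165 x 100 x 12 mm, collar 62 mm across round the cell at 79 to 97.5 mm height. The ring bites 35 to 80 degrees clockwise from mid-gap, to be felt: its load then grows about 2 N per degree, it draws the fingers down (a few N) and turns a little stiffer (0.1 to 0.3 N m). Friction holds it.
- column_head (a point): Top of the stand's column head, 97 mm above the bench and 88 mm from the cell's axis: the arm and head (34 x 32 mm) reach no higher; a clamp knob sticks out 39 mm to its left side.
- hammer: Cobbler's hammer lying down, 260 mm long, 25 mm thick, head 115 mm wide. Bystander: leave alone. Origin under the middle of the handle, x along the handle to the head.
- awl: Awl with a turned wooden handle, 140 mm long, 26 mm thick. Bystander: leave alone. Origin under its middle.
- cream_tin: Closed flat white tin, 72 mm across, 30 mm high. Bystander: leave alone. Origin under its centre.
- tack_cup: Open steel cup for tacks, 60 mm across, 42 mm high. Bystander: leave alone. Origin under its centre.
- heel_block: Black rubber heel, about 85 x 58 x 22 mm. Bystander: leave alone. Origin at its underside.
- brush: Shoe brush, 150 x 45 x 42 mm, bristles down. Bystander: leave alone. Origin under its middle.
Not all that is in view belongs to the job. What is shaped like the retaining_ring but green is not meant. Of the things like the lens, leave any that is purple; of the rest the smaller one is meant.

How it is judged:
By the outcome, as a careful person would: the job done as asked, in the order asked, and still so for the second after the job is handed in, with the robot touching nothing.
It also fails if it takes over 72 s, if anything falls off the work surface, if the arm or the gripper's body presses on something with over 40 N, if the wrist force passes 120 N, or if a joint passes its speed limit or range.

## Working session

There is one attempt and no reset: what is moved stays moved. The work goes in short steps, each a Python script; the robot and the scene stay as the last script left them, time stands still between calls to the robot, and variables do not carry over. Pictures are saved under pics/ and viewed, at most 11 in all, crops included, and the job is handed in when it is done.

```bash
ls; mkdir -p pics
cat > h.py <<'E'
import numpy as np, cv2
from scipy.spatial.transform import Rotation as R
from cell import manip, inverse_kinematics, cams, order
def cap(n):
    s=manip.state(); c=cams.capture(n)
    if 'T_tool_cam' in c:
        T=np.eye(4);T[:3,:3]=R.from_rotvec(s['tcp_rot']).as_matrix();T[:3,3]=s['tool_pos']
        c['T']=T@np.array(c['T_tool_cam'])
    else:
        T=np.eye(4);o=np.array(c['orientation'])
        T[:3,:3]=o if o.shape==(3,3) else R.from_rotvec(o).as_matrix()
        T[:3,3]=c['position'];c['T']=T
    return c
def ray(c,uv):
    K=np.array(c['intrinsics']);uv=np.atleast_2d(uv).astype(float)
    d=np.c_[(uv[:,0]-K[0,2])/K[0,0],(uv[:,1]-K[1,2])/K[1,1]];p=d.copy()
    for _ in range(20): p=d/(1+c['k1']*(p**2).sum(1,keepdims=True))
    return np.c_[p,np.ones(len(p))]
def onplane(c,uv,z):
    d=ray(c,uv)@c['T'][:3,:3].T;o=c['T'][:3,3]
    return o+d*((z-o[2])/d[:,2:3])
def cloud(c):
    h,w=c['z_map'].shape;v,u=np.mgrid[:h,:w]
    r=ray(c,np.c_[u.ravel(),v.ravel()])*c['z_map'].reshape(-1,1)
    return (r@c['T'][:3,:3].T+c['T'][:3,3]).reshape(h,w,3)
def proj(c,P):
    q=(np.atleast_2d(P)-c['T'][:3,3])@c['T'][:3,:3];s=q[:,:2]/q[:,2:];s=s*(1+c['k1']*(s**2).sum(1,keepdims=True))
    K=np.array(c['intrinsics']);return s*[K[0,0],K[1,1]]+[K[0,2],K[1,2]]
def down(yaw): # tool z down, tool x at yaw
    c,s=np.cos(yaw),np.sin(yaw)
    return R.from_matrix(np.array([[c,s,0],[s,-c,0],[0,0,-1]])).as_rotvec()
E
cat > a.py <<'E'
from h import *
s=manip.state();print({k:np.round(v,3) for k,v in s.items()})
for n in('top','side','wrist'):
    c=cap(n);cv2.imwrite(f'pics/{n}0.png',c['image']);np.save(f'{n}0.npy',c,allow_pickle=True)
    print(n,np.round(c['T'],3).tolist(),np.array(c['intrinsics']).tolist(),c['k1'])
i=[cv2.imread(f'pics/{n}0.png') for n in('top','side')]
cv2.imwrite('pics/t1.png',cv2.resize(i[0],(800,600)));cv2.imwrite('pics/s1.png',cv2.resize(i[1],(800,600)))
print(R.from_rotvec(s['tcp_rot']).as_matrix())
E
python3 a.py
```

```text
pics
{'clock': np.float64(0.0), 'joint_pos': array([ 1.11 ,  0.265,  1.605, -0.   ,  1.274, -0.037]), 'joint_velocities': array([ 0.   , -0.001, -0.   ,  0.001, -0.001,  0.002]), 'tau': array([ 1.0000e-03, -5.0211e+01, -3.5688e+01,  7.2000e-02,  2.9000e-02,
       -0.0000e+00]), 'tool_pos': array([0.277, 0.615, 0.216]), 'tcp_rot': array([-6.610e-01, -3.071e+00,  3.000e-03]), 'contact_force': array([-0.92 ,  0.543,  0.558]), 'moment': array([ 0.   , -0.033,  0.   ]), 'grasp_force': np.float64(0.0), 'gripper_width': np.float64(0.088)}
top [[-0.025, -0.989, 0.143, 0.385], [-1.0, 0.027, 0.009, 0.007], [-0.013, -0.142, -0.99, 1.216], [0.0, 0.0, 0.0, 1.0]] [[362.9637898138903, 0.0, 257.85076712051176], [0.0, 362.9637898138903, 190.42218510126582], [0.0, 0.0, 1.0]] 0.026118423961352742
side [[-0.788, -0.397, 0.471, -0.148], [-0.616, 0.512, -0.598, 0.9], [-0.004, -0.762, -0.648, 1.029], [0.0, 0.0, 0.0, 1.0]] [[491.9668680747603, 0.0, 250.82465568955277], [0.0, 491.9668680747603, 189.70250945947942], [0.0, 0.0, 1.0]] -0.02186523037933386
wrist [[0.411, 0.871, 0.27, 0.208], [0.912, -0.392, -0.123, 0.647], [-0.001, 0.296, -0.955, 0.384], [0.0, 0.0, 0.0, 1.0]] [[316.70030604529825, 0.0, 258.5031753439453], [0.0, 316.70030604529825, 190.44624597777295], [0.0, 0.0, 1.0]] -0.025733245314007065
[[-9.11564336e-01  4.11156365e-01 -9.51230365e-04]
 [ 4.11157461e-01  9.11562224e-01 -1.96318409e-03]
 [ 5.99300300e-05 -2.18067407e-03 -9.99997621e-01]]
```

View pics/t1.png

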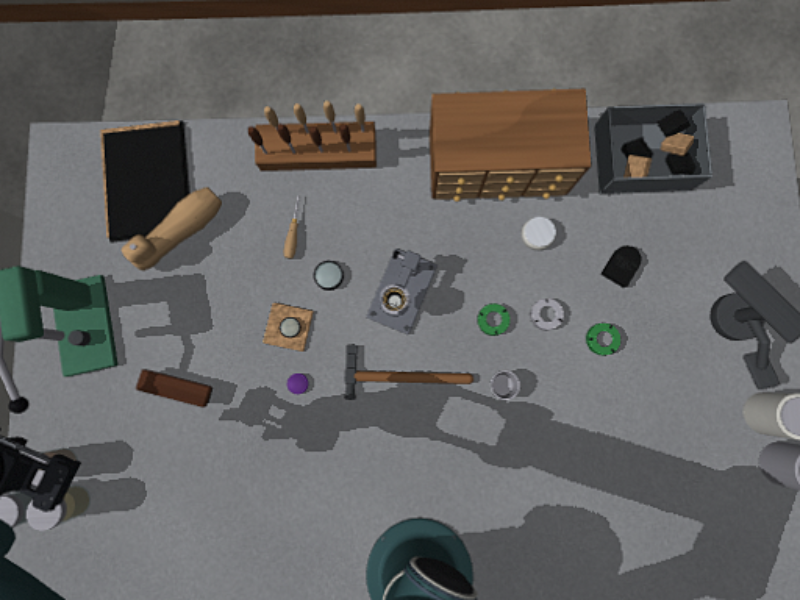

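View pics/s1.png

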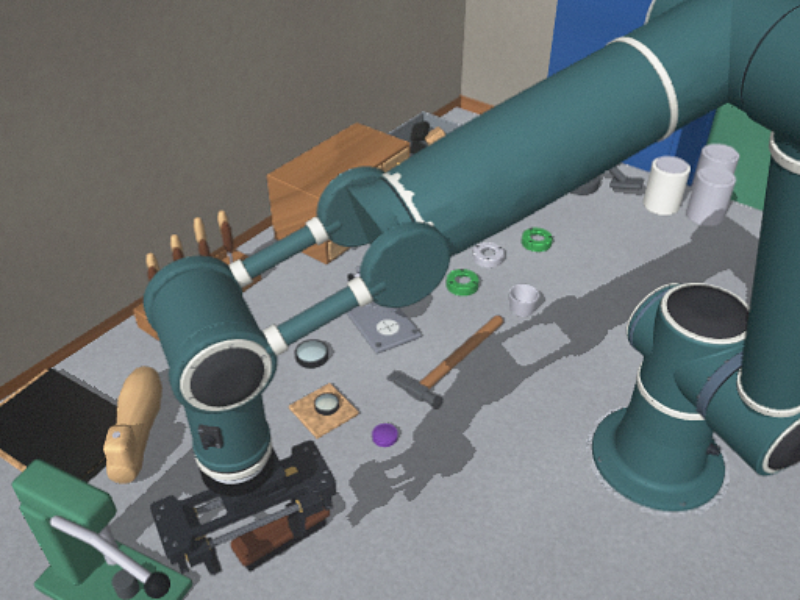

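The top view (800 px scale) shows these lens-like things: the one on cork at (290,327), a bigger one on the bench at (329,275), and a purple one at (298,383). The smaller non-purple one, on the cork, is meant. The rings are grey steel at (548,314) and green at (493,319) and (603,338), so the grey one is meant. The cell is at (395,298), with its column towards (408,262).

```bash
cat > b.py <<'E'
from h import *
c=np.load('top0.npy',allow_pickle=True).item();P=cloud(c);k=512/800
for n,(u,v),z in [('lens',(290,327),.022),('biglens',(329,275),.012),('purple',(298,383),.012),('ring',(548,314),.02),('green',(493,319),.02),('cell',(395,298),.115),('colhead',(408,258),.097),('tin',(540,233),.03),('cup',(505,384),.042)]:
    p=onplane(c,[u*k,v*k],z)[0]
    r=P[int(v*k)-14:int(v*k)+15,int(u*k)-14:int(u*k)+15].reshape(-1,3)
    print(n,np.round(p,3),'r',round(float(np.hypot(*p[:2])),3),'zmax',np.round(np.percentile(r[:,2],[5,50,90,99]),3))
im=c['image'];crop=im[140:260,150:400];cv2.imwrite('pics/crop.png',cv2.resize(crop,(800,384),interpolation=cv2.INTER_CUBIC))
# object heights on the bench: column head points
m=(P[...,2]>.085)&(P[...,2]<.13)&(abs(P[...,0]-.6)<.3)&(abs(P[...,1])<.2)
for lo,hi in((.105,.125),(.088,.100)):
    q=P[m&(P[...,2]>lo)&(P[...,2]<hi)];print(lo,len(q),np.round(q.mean(0),3),np.round(q.min(0),3),np.round(q.max(0),3))
E
python3 b.py
```

```text
lens [0.501 0.258 0.022] r 0.563 zmax [-0.001  0.01   0.023  0.028]
biglens [0.612 0.176 0.012] r 0.637 zmax [-0.003  0.002  0.021  0.025]
purple [0.383 0.243 0.012] r 0.454 zmax [-0.003  0.001  0.013  0.018]
ring [ 0.514 -0.288  0.02 ] r 0.589 zmax [-0.003  0.002  0.021  0.024]
green [ 0.506 -0.172  0.02 ] r 0.535 zmax [-0.003  0.002  0.021  0.025]
cell [0.543 0.032 0.115] r 0.544 zmax [0.001 0.014 0.111 0.119]
colhead [0.626 0.005 0.097] r 0.626 zmax [-0.003  0.011  0.096  0.101]
tin [ 0.687 -0.279  0.03 ] r 0.742 zmax [-0.003  0.004  0.032  0.035]
cup [ 0.371 -0.186  0.042] r 0.415 zmax [-0.003  0.002  0.031  0.044]
0.105 301 [ 0.655 -0.006  0.112] [ 0.514 -0.195  0.105] [0.877 0.194 0.125]
0.088 307 [ 0.647 -0.019  0.095] [ 0.514 -0.198  0.088] [0.875 0.184 0.1  ]
```

View pics/crop.png

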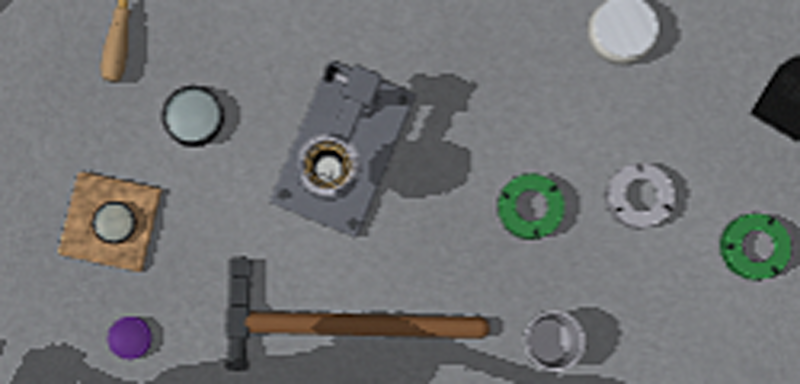

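```bash
cat > c.py <<'E'
from h import *
print(np.round(manip.state()['tool_pos'],4))
Y=np.deg2rad(119)
out=[]
for n,p in(('cell',(.543,.032,.205)),('lens',(.501,.258,.112))):
    print(n,inverse_kinematics(p,down(Y)))
    manip.move_pose(p,down(Y)); manip.dwell(.2)
    c=cap('wrist');np.save(f'w_{n}.npy',c,allow_pickle=True);out.append(c['image'])
    s=manip.state();print(s['clock'],s['tool_pos'],np.round(proj(c,p),1), s['contact_force'])
cv2.imwrite('pics/w1.png',cv2.resize(np.hstack(out),(800,300),interpolation=cv2.INTER_AREA))
E
python3 c.py
```

```text
[0.2773 0.6148 0.2166]
cell [ 1.30708445e-02  2.47034181e-02  1.89949351e+00 -4.44089210e-16
  1.21739573e+00 -4.93074639e-01]
2.6833 [0.5430496  0.03254293 0.20498293] [[256.7 233.1]] [0.24833041 0.15831662 0.69740618]
lens [ 4.31351586e-01  1.44610223e-01  1.95135692e+00 -4.44089210e-16
  1.04562552e+00 -7.47938966e-02]
3.9083 [0.50200568 0.25707097 0.11278431] [[256.4 229.3]] [ 0.23511705  0.08983984 -0.59579369]
```

View pics/w1.png

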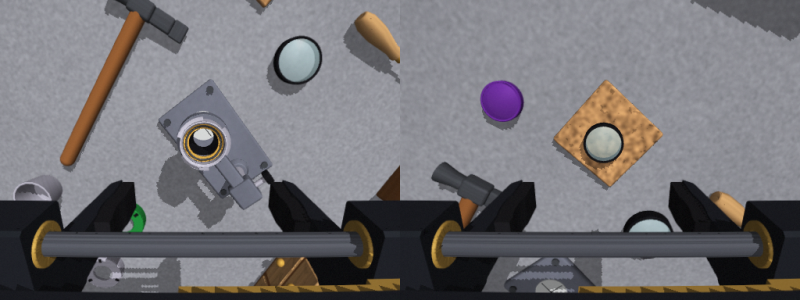

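The left view shows the cell at (203,142) with its column to the lower right, and the right view shows the lens on its cork at (603,143). I'll measure both with colour masks, checked on an enlarged crop.

```bash
cat > d.py <<'E'
from h import *
o=[]
for n,(u,v),z in(('cell',(260,182),.115),('lens',(260,183),.022)):
    c=np.load(f'w_{n}.npy',allow_pickle=True).item();r=48
    a=c['image'][v-r:v+r,u-r:u+r];o.append(cv2.resize(a,(400,400),interpolation=cv2.INTER_CUBIC))
    P=cloud(c)[v-r:v+r,u-r:u+r]
    if n=='cell':
        q=P[(P[...,2]>.108)&(P[...,2]<.122)]
        print('rim pts',len(q),q.mean(0),np.median(q[:,2]))
        m=((P[...,2]>.109)&(P[...,2]<.121)).astype(np.uint8)*255
    else:
        h=cv2.cvtColor(a,cv2.COLOR_BGR2HSV); m=((P[...,2]>.016)&(P[...,2]<.04)).astype(np.uint8)*255
        q=P[m>0];print('lens pts',len(q),q.mean(0),np.median(q[:,2]))
        g=cv2.cvtColor(a,cv2.COLOR_BGR2GRAY)
        hull=cv2.inRange(h[...,1],0,70)
        cs,_=cv2.findContours(hull,0,1);k=max(cs,key=cv2.contourArea)
    cs,_=cv2.findContours(m,0,1);k=max(cs,key=cv2.contourArea).reshape(-1,2)+[u-r,v-r]
    X=onplane(c,k,z)[:,:2];(cx,cy),rad=cv2.minEnclosingCircle(X.astype(np.float32)*1000)
    A=np.c_[2*X,np.ones(len(X))];s=np.linalg.lstsq(A,(X**2).sum(1),rcond=None)[0]
    print(n,'enc',cx,cy,2*rad,'fit',s[:2],2*np.sqrt(s[2]+s[:2]@s[:2])*1000)
    o.append(cv2.resize(cv2.cvtColor(m,8),(400,400)))
cv2.imwrite('pics/z1.png',cv2.resize(np.vstack([np.hstack(o[:2]),np.hstack(o[2:])]),(600,600)))
E
python3 d.py
```

```text
rim pts 1712 [0.54355863 0.0358263  0.11285906] 0.11368272053140951
cell enc 543.1469116210938 35.35467529296875 61.08382034301758 fit [0.54365336 0.03605904] 56.193918651967564
lens pts 2062 [0.50195415 0.26180141 0.02376985] 0.023761606511098737
lens enc 502.5281982421875 261.1308898925781 45.058250427246094 fit [0.50244205 0.26104923] 43.76409773830559
```

View pics/z1.png

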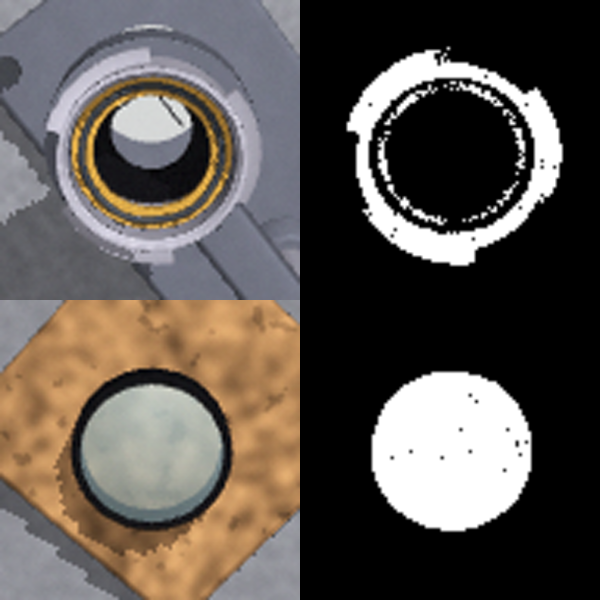

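```bash
cat >> h.py <<'E'
def circ(X):
    for _ in range(4):
        s=np.linalg.lstsq(np.c_[2*X,np.ones(len(X))],(X**2).sum(1),rcond=None)[0]
        r=np.sqrt(s[2]+s[:2]@s[:2]);e=abs(np.hypot(*(X-s[:2]).T)-r);X=X[e<max(2*np.median(e),3e-4)]
    return s[:2],2*r*1000,len(X),e.max()*1000
E
cat > e.py <<'E'
from h import *
c=np.load('w_cell.npy',allow_pickle=True).item();P=cloud(c);im=c['image'].astype(int)
C=np.array([.5435,.0358]);g=im.sum(2)/3;sat=im.max(2)-im.min(2)
inn=[]; ang=np.deg2rad(np.arange(0,360,3))
for a in ang:
    rr=np.arange(.020,.0262,.0001);uv=proj(c,np.c_[C[0]+rr*np.cos(a),C[1]+rr*np.sin(a),np.full(len(rr),.115)]).astype(np.float32)
    p=cv2.remap(sat.astype(np.float32),uv[:,:1],uv[:,1:],1).ravel()
    k=np.where(p>30)[0]
    if len(k): inn.append(C+rr[k[-1]]*np.array([np.cos(a),np.sin(a)]))
print('sat edge',circ(np.array(inn)))
# depth hole
m=((P[...,2]>.1125)&(P[...,2]<.121)).astype(np.uint8)
ins=[];out=[]
for a in ang:
    rr=np.arange(.018,.034,.0001);X=np.c_[C[0]+rr*np.cos(a),C[1]+rr*np.sin(a),np.full(len(rr),.115)]
    uv=np.rint(proj(c,X)).astype(int);p=m[uv[:,1],uv[:,0]]
    k=np.where(p)[0];out.append(rr[k[-1]]);k=k[rr[k]>.0235];ins.append(X[k[0],:2])
print('depth inner',circ(np.array(ins)))
print('outer r by angle',[(int(np.rad2deg(a)),round(o*1000,1)) for a,o in zip(ang,out)][::2])
q=P[(P[...,2]>.104)&(P[...,2]<.1125)];d=np.hypot(*(q[:,:2]-C).T);print('inside z',[(r,len(q[(d>r/1e3)&(d<(r+1)/1e3)]),np.round(np.median(q[(d>r/1e3)&(d<(r+1)/1e3),2]),4)) for r in range(14,24)])
t=np.load('top0.npy',allow_pickle=True).item();
for cc in(c,t):
    Q=cloud(cc);Q=Q[(Q[...,2]>.088)&(Q[...,2]<.102)];d=np.hypot(*(Q[:,:2]-C).T);Q=Q[(d>.074)&(d<.1)]
    b=Q[:,:2]-C;aa=np.rad2deg(np.arctan2(b[:,1],b[:,0]));ok=abs(aa+20)<25;print('head dir',np.median(aa[ok]),np.percentile(aa[ok],[5,95]),ok.sum())
E
python3 e.py
```

```text
sat edge (array([0.54284465, 0.03724776]), np.float64(43.66939208613265), 91, np.float64(0.31339133649901235))
depth inner (array([0.54350514, 0.03579939]), np.float64(47.20514219440333), 119, np.float64(0.29224991764791386))
outer r by angle [(0, np.float64(26.2)), (6, np.float64(26.7)), (12, np.float64(26.5)), (18, np.float64(26.6)), (24, np.float64(26.1)), (29, np.float64(29.3)), (36, np.float64(28.6)), (42, np.float64(29.0)), (48, np.float64(29.8)), (54, np.float64(30.0)), (59, np.float64(29.7)), (66, np.float64(29.7)), (72, np.float64(28.2)), (78, np.float64(26.0)), (84, np.float64(25.5)), (90, np.float64(25.8)), (96, np.float64(26.4)), (102, np.float64(26.2)), (108, np.float64(25.6)), (114, np.float64(26.0)), (119, np.float64(25.9)), (126, np.float64(26.1)), (132, np.float64(25.7)), (138, np.float64(25.6)), (144, np.float64(29.5)), (150, np.float64(30.2)), (156, np.float64(29.4)), (162, np.float64(29.7)), (168, np.float64(30.1)), (174, np.float64(29.9)), (180, np.float64(29.9)), (186, np.float64(29.4)), (192, np.float64(29.3)), (198, np.float64(25.2)), (204, np.float64(25.8)), 
[... 380 characters left out ...]
 np.float64(30.8)), (306, np.float64(31.0)), (312, np.float64(30.0)), (318, np.float64(26.6)), (324, np.float64(26.7)), (330, np.float64(26.5)), (336, np.float64(26.8)), (342, np.float64(26.7)), (348, np.float64(27.0)), (354, np.float64(26.1))]
inside z [(14, 0, np.float64(nan)), (15, 0, np.float64(nan)), (16, 98, np.float64(0.1067)), (17, 147, np.float64(0.107)), (18, 157, np.float64(0.1085)), (19, 179, np.float64(0.1091)), (20, 152, np.float64(0.1081)), (21, 123, np.float64(0.107)), (22, 95, np.float64(0.1068)), (23, 158, np.float64(0.1086))]
head dir -19.918425167602777 [-32.66396731  -0.97164172] 1065
head dir -21.895577065186302 [-33.44130964  -1.69199682] 102
  return _methods._mean(a, axis=axis, dtype=dtype,
  ret = ret.dtype.type(ret / rcount)
```

Gap centres come out at about -20, 100 and 220°, agreeing with the column direction, and the cell centre is near (0.5435, 0.0358). Next I grasp the lens.

```bash
cat > f.py <<'E'
from h import *
L=[.5024,.2611]
manip.move_linear([*L,.06]);manip.move_linear([*L,.0172],rate=.05)
s=manip.state();print(s['tool_pos'],s['contact_force'])
manip.set_gripper(.040,force=12);manip.dwell(.2)
s=manip.state();print(s['tool_pos'],s['gripper_width'],s['grasp_force'],s['contact_force'])
c0=cap('wrist');np.save('w_g0.npy',c0,allow_pickle=True)
manip.move_linear([*L,.112],rate=.12);manip.dwell(.3)
s=manip.state();print(s['clock'],s['tool_pos'],s['gripper_width'],s['grasp_force'],s['contact_force'])
c=cap('wrist');np.save('w_g1.npy',c,allow_pickle=True)
tz=s['tool_pos'][2]
Tt=np.eye(4);Tt[:3,:3]=R.from_rotvec(s['tcp_rot']).as_matrix();Tt[:3,3]=s['tool_pos']
P=cloud(c);Q=(P-Tt[:3,3])@Tt[:3,:3]
uv=proj(c,[*s['tool_pos'][:2],tz])[0].astype(int);print('uv',uv)
m=(Q[...,2]>-.012)&(Q[...,2]<.003)&(np.hypot(Q[...,0],Q[...,1])<.035)
print(m.sum(),Q[m].mean(0))
u,v=uv;a=np.hstack([c0['image'][v-70:v+70,u-90:u+90],c['image'][v-70:v+70,u-90:u+90]])
cv2.imwrite('pics/g1.png',cv2.resize(a,None,fx=2.2,fy=2.2,interpolation=cv2.INTER_CUBIC))
E
python3 f.py
```

```text
[0.50269758 0.26125484 0.01745781] [-0.40739782 -0.26875257  0.68184691]
[0.50238672 0.26108179 0.01718261] 0.040109498412310304 0.0 [ 0.10405404  0.39557793 -1.10225796]
7.7417 [0.5019765  0.26089492 0.11122238] 0.04000246614457076 0.0 [-1.00636832  0.68431449  1.19279416]
uv [257 232]
0 [nan nan nan]f.py:16: RuntimeWarning: Mean of empty slice.
  print(m.sum(),Q[m].mean(0))
  ret = um.true_divide(
```

View pics/g1.png

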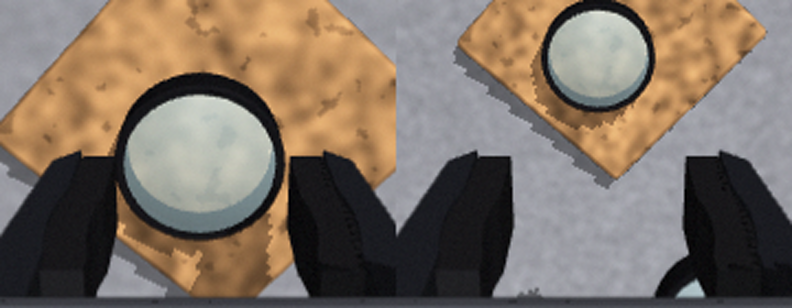

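The lens stayed on the cork: the fingers closed to 40 mm above or around it without contact. I need the true position of the fingertips, which the depth image can give.

```bash
cat > g.py <<'E'
from h import *
for n in('w_lens','w_g1'):
    c=np.load(n+'.npy',allow_pickle=True).item()
    k=ray(c,np.c_[np.tile(np.arange(512),384),np.repeat(np.arange(384),512)])*c['z_map'].reshape(-1,1)
    T=np.array(c['T_tool_cam']);Q=k@T[:3,:3].T+T[:3,3]
    d=k[:,2];m=(d>.05)&(Q[:,2]>-.1)&(Q[:,2]<.02)&(abs(Q[:,1])<.07);q=Q[m]
    print(n,m.sum(),np.round(q.min(0),4),np.round(q.max(0),4))
    for lo in np.arange(-.06,.02,.005):
        s=q[(q[:,2]>lo)&(q[:,2]<=lo+.005)]
        if len(s)>3:
            l=s[s[:,1]<0];r=s[s[:,1]>0]
            print(round(lo,3),len(s),'x',np.round([s[:,0].min(),s[:,0].max()],4),'inner y',np.round([l[:,1].max() if len(l) else 0,r[:,1].min() if len(r) else 0],4))
print(np.round(T,4))
E
python3 g.py
```

```text
w_lens 15871 [-0.0121 -0.0699 -0.1   ] [ 0.0358  0.0699 -0.0213]
-0.06 674 x [-0.0031  0.0125] inner y [-0.0435  0.0449]
-0.055 716 x [-0.0064  0.0124] inner y [-0.044   0.0455]
-0.05 760 x [-0.0081  0.0122] inner y [-0.0438  0.0452]
-0.045 762 x [-0.0086  0.012 ] inner y [-0.0431  0.0446]
-0.04 581 x [-0.0085  0.0118] inner y [-0.043   0.0445]
-0.035 504 x [-0.0085  0.0119] inner y [-0.043   0.0445]
-0.03 446 x [-0.0085  0.0118] inner y [-0.043   0.0444]
-0.025 248 x [-0.0089  0.0115] inner y [-0.0431  0.0446]
w_g1 12321 [-0.0112 -0.0689 -0.1   ] [ 0.0358  0.0675 -0.0205]
-0.06 560 x [-0.0016  0.0122] inner y [-0.0205  0.0216]
-0.055 559 x [-0.0068  0.012 ] inner y [-0.0204  0.0219]
-0.05 630 x [-0.0087  0.012 ] inner y [-0.0199  0.0212]
-0.045 634 x [-0.0084  0.0122] inner y [-0.0191  0.0205]
-0.04 440 x [-0.0084  0.012 ] inner y [-0.0192  0.0205]
-0.035 392 x [-0.0081  0.0119] inner y [-0.0192  0.0205]
-0.03 343 x [-0.0091  0.0119] inner y [-0.0192  0.0205]
-0.025 165 x [-0.0095  0.0116] inner y [-0.0192  0.0206]
[[ 4.000e-04 -9.552e-01 -2.959e-01  7.740e-02]
 [ 1.000e+00  2.000e-04  7.000e-04  6.000e-04]
 [-6.000e-04 -2.959e-01  9.552e-01 -1.681e-01]
 [ 0.000e+00  0.000e+00  0.000e+00  1.000e+00]]
```

The depth data puts the real fingertips about 20.5 mm short of the reported TCP, which explains the miss. It also shows a camera bias of about +1.3 mm in tool x and +0.6 mm in y. I'll regrasp with both corrected, watching the force.

```bash
cat > f2.py <<'E'
from h import *
L=[.5025,.2600]
manip.set_gripper(.07)
manip.move_linear([*L,.03],rate=.15)
f0=manip.state()['contact_force'][2]
for z in(.015,.007,.002,-.0025):
    manip.move_linear([*L,z],rate=.05);f=manip.state()['contact_force'][2]-f0
    if abs(f)>6: print('contact',z,f);break
s=manip.state();print(s['tool_pos'],s['contact_force'])
manip.set_gripper(.040,force=12);manip.dwell(.2)
s=manip.state();print(s['tool_pos'],s['gripper_width'],s['grasp_force'],s['contact_force'])
if s['gripper_width']>.042:
    manip.move_linear([*L,.09],rate=.12);manip.dwell(.3)
    s=manip.state();print(s['clock'],s['tool_pos'],s['gripper_width'],s['grasp_force'],s['contact_force'])
c=cap('wrist');np.save('w_g2.npy',c,allow_pickle=True)
k=ray(c,np.c_[np.tile(np.arange(512),384),np.repeat(np.arange(384),512)])*c['z_map'].reshape(-1,1)
T=np.array(c['T_tool_cam']);Q=k@T[:3,:3].T+T[:3,3]
cv2.imwrite('pics/g2.png',c['image'][100:340,100:412])
q=Q[(Q[:,2]>-.04)&(Q[:,2]<-.005)&(abs(Q[:,1])<.0215)&(abs(Q[:,0])<.03)]
print(len(q),np.round(q.min(0),4),np.round(q.max(0),4),np.round(np.median(q,0),4))
E
python3 f2.py
```

```text
[ 0.50216625  0.25984127 -0.00289026] [-1.517078   -0.8429959  -0.65217364]
[ 0.50263071  0.26007936 -0.00235921] 0.04298035489116863 12.000075280666351 [ 0.0590014  -0.05924837 -0.2423657 ]
12.3083 [0.50203052 0.25977806 0.08918732] 0.04295616040582927 11.999980956315994 [ 0.41680642 -0.28694984 -0.75699165]
5970 [-0.0215 -0.0215 -0.04  ] [ 0.0229  0.0215 -0.014 ] [ 0.0041 -0.0001 -0.0261]
```

View pics/g2.png

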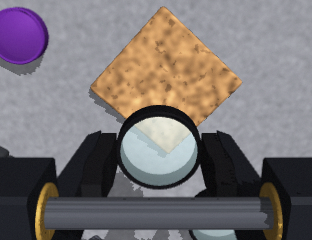

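The lens is held level at image (158,147), 12 N. Before placing it I check whether the camera bias is an offset or an angle, by comparing the same lens on the cork seen from two heights.

```bash
cat > i.py <<'E'
from h import *
for n in('w_lens','w_g0','w_g1'):
    c=np.load(n+'.npy',allow_pickle=True).item();P=cloud(c)
    d=np.hypot(P[...,0]-.502,P[...,1]-.2605)
    m=((P[...,2]>.0205)&(P[...,2]<.035)&(d<.026)).astype(np.uint8)
    k=max(cv2.findContours(m,0,1)[0],key=cv2.contourArea).reshape(-1,2)
    print(n,m.sum(),circ(P[k[:,1],k[:,0],:2]),np.median(P[m>0][:,2]),P[m>0][:,:2].mean(0))
E
python3 i.py
```

```text
w_lens 2016 (array([0.50250288, 0.2609651 ]), np.float64(42.9087141013175), 96, np.float64(0.37212152279009897)) 0.023813253839682025 [0.50215797 0.26148081]
w_g0 4374 (array([0.50249056, 0.26095806]), np.float64(43.36655463655506), 155, np.float64(0.29407846704776475)) 0.023802811309359878 [0.50188323 0.2620877 ]
w_g1 2030 (array([0.50261603, 0.26097847]), np.float64(43.198262025397064), 97, np.float64(0.32495689317777604)) 0.023809943862793836 [0.50222433 0.26159687]
```

Bias is purely an offset, so it cancels between lens and cell. Next I refine the cell centre from 3D rim points and lower the lens by feel.

```bash
cat > j.py <<'E'
from h import *
c=np.load('w_cell.npy',allow_pickle=True).item();P=cloud(c);C=np.array([.5436,.0356])
for zt in(.1115,.1125):
    m=(P[...,2]>zt)&(P[...,2]<.12);ins=[]
    for a in np.deg2rad(np.arange(0,360,3)):
        rr=np.arange(.0228,.028,.0001);uv=np.rint(proj(c,np.c_[C[0]+rr*np.cos(a),C[1]+rr*np.sin(a),np.full(len(rr),.1133)])).astype(int)
        k=np.where(m[uv[:,1],uv[:,0]])[0];ins.append(P[uv[k[0],1],uv[k[0],0],:2])
    r=circ(np.array(ins));print(zt,r)
    C=r[0]
x=np.array([np.cos(np.deg2rad(119)),np.sin(np.deg2rad(119))]);y=np.array([x[1],-x[0]])
t=C-.00075*x-.00065*y;print('target',t)
manip.move_linear([.5022,.2599,.15],rate=.2);manip.move_linear([*t,.15],rate=.2);manip.move_linear([*t,.108],rate=.1);manip.dwell(.3)
s0=manip.state();f0=s0['contact_force'];m0=s0['moment'];print(s0['clock'],s0['tool_pos'],f0)
z=.1065
while z>.0945:
    manip.move_linear([*t,z],rate=.02);manip.dwell(.1);s=manip.state();f=s['contact_force']-f0
    print(round(z,4),s['tool_pos'],np.round(f,1),np.round(s['moment']-m0,2),round(s['gripper_width'],4))
    if np.linalg.norm(f)>3.5: break
    z-=.0015 if z>.1005 else .0005
print(manip.state()['clock'])
E
python3 j.py
```

```text
0.1115 (array([0.54369457, 0.03581355]), np.float64(46.36516638067776), 105, np.float64(0.33815513229421346))
0.1125 (array([0.54377112, 0.0357751 ]), np.float64(46.355207987967745), 104, np.float64(0.31600856214178064))
target [0.54356622 0.03480401]
14.9667 [0.5441184  0.03478901 0.10874573] [ 0.39232782  0.23779139 -0.91827529]
0.1065 [0.54350177 0.03477972 0.10646418] [ 0.6 -0.1 -1.2] [ 0.05 -0.01 -0.07] 0.0427
0.105 [0.54353982 0.0348139  0.10492778] [-0.2  0.3  0.5] [ 0.06  0.05 -0.06] 0.0426
0.1035 [0.5435232  0.03481048 0.10344882] [-0.6 -0.5  0.7] [0.01 0.   0.01] 0.0429
0.102 [0.54353089 0.03481546 0.10193887] [-1.1  0.1 -0.5] [ 0.06 -0.02 -0.08] 0.0431
0.1005 [0.54354807 0.03480164 0.1004858 ] [-0.8 -0.2  0.3] [ 0.05  0.06 -0.04] 0.0429
0.1 [0.54356574 0.03481827 0.10000901] [-0.6 -0.6  0.4] [ 0.06  0.01 -0.07] 0.0429
0.0995 [0.54353481 0.03480493 0.09946539] [-0.8 -0.2 -0.1] [ 0.02  0.06 -0.14] 0.0432
0.099 [0.54355212 0.03480476 0.09898195] [-0.2  0.3  0.2] [ 0.05  0.05 -0.05] 0.0428
0.0985 [0.54357476 0.03480738 0.09850552] [ 0.1  0.5 -0. ] [ 0.06  0.03 -0.03] 0.0431
0.098 [0.54356774 0.03482207 0.09799455] [ 0.   0.  -0.3] [ 0.03  0.02 -0.12] 0.043
0.0975 [0.54357494 0.03481321 0.09749933] [-1.6 -0.7  0.1] [ 0.04  0.01 -0.07] 0.0428
0.097 [0.54354025 0.0348007  0.09695871] [-0.1 -1.1 -0.1] [ 0.03  0.04 -0.02] 0.0435
0.0965 [0.54366721 0.03479844 0.09662593] [-0.1  0.7  1. ] [ 0.    0.08 -0.08] 0.0427
0.096 [0.54375259 0.03480908 0.09642359] [-2.1  0.3  5.1] [ 0.03  0.27 -0.04] 0.0426
19.8667
```

Contact at about 5 N with the lens underside at roughly 109 mm, 6 mm below the rim, which fits. I release, then look at the seated lens from two yaws to solve the camera bias and check that it's level.

```bash
cat > k.py <<'E'
from h import *
manip.move_linear([.54357,.0348,.0966],rate=.02)
manip.set_gripper(.07);manip.dwell(.2)
s=manip.state();print(s['tool_pos'],s['contact_force'])
manip.move_linear([.5436,.0348,.205],rate=.15);manip.dwell(.2)
r=[];o=[]
for yaw in(119,190):
    if yaw!=119: manip.move_pose([.5436,.0348,.205],down(np.deg2rad(yaw)));manip.dwell(.2)
    c=cap('wrist');np.save(f'w_c{yaw}.npy',c,allow_pickle=True);P=cloud(c)
    d=np.hypot(P[...,0]-.5437,P[...,1]-.0357);m=((P[...,2]>.1175)&(P[...,2]<.13)&(d<.026)).astype(np.uint8)
    k=max(cv2.findContours(m,0,1)[0],key=cv2.contourArea).reshape(-1,2)
    f=circ(P[k[:,1],k[:,0],:2]);r.append(f[0])
    q=P[(m>0)&(d<.013)];A=np.c_[q[:,:2]-f[0],np.ones(len(q)),((q[:,:2]-f[0])**2).sum(1)];s=np.linalg.lstsq(A,q[:,2],rcond=None)[0]
    print(yaw,f,'tilt deg',np.rad2deg(s[:2]),'apex z',s[2])
    v,u=proj(c,[*f[0],.12])[0][::-1].astype(int);o.append(c['image'][v-60:v+60,u-60:u+60])
def M(a): a=np.deg2rad(a);return np.array([[np.cos(a),np.sin(a)],[np.sin(a),-np.cos(a)]])
b=np.linalg.solve(M(190)-M(119),r[1]-r[0]);print('b',b,'lens true',r[0]-M(119)@b,'cell true',np.array([.54377,.03578])-M(119)@b)
cv2.imwrite('pics/l1.png',cv2.resize(np.hstack(o),(800,400),interpolation=cv2.INTER_CUBIC));print(manip.state()['clock'])
E
python3 k.py
```

```text
[0.5435667  0.03481151 0.09659299] [-0.20587421 -0.21466699 -0.06145191]
119 (array([0.54395558, 0.03595342]), np.float64(43.15493943670895), 110, np.float64(0.2801869572450211)) tilt deg [ 0.47281715 -0.26446659] apex z 0.12489018732733542
190 (array([0.54370392, 0.03558008]), np.float64(43.20272385629255), 109, np.float64(0.29271606017278184)) tilt deg [ 0.23415439 -0.12420672] apex z 0.124974700213321
b [3.83428321e-04 5.71852335e-05] lens true [0.54409145 0.03559034] cell true [0.54390587 0.03541692]
23.3917
```

View pics/l1.png

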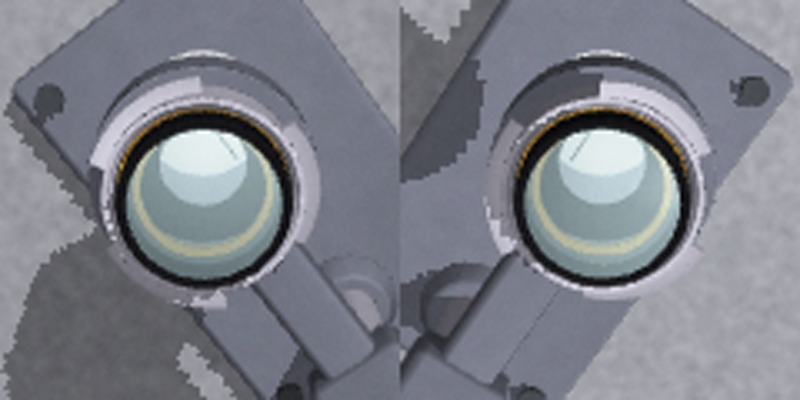

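The lens sits level (under 0.5° tilt) and concentric inside the cell. Next is the ring.

```bash
cat > r.py <<'E'
from h import *
manip.move_pose([.514,-.288,.11],down(np.deg2rad(160)));manip.dwell(.2)
c=cap('wrist');np.save('w_ring.npy',c,allow_pickle=True);P=cloud(c)
d=np.hypot(P[...,0]-.514,P[...,1]+.288);m=((P[...,2]>.0175)&(P[...,2]<.03)&(d<.045)).astype(np.uint8)
k=max(cv2.findContours(m,0,1)[0],key=cv2.contourArea).reshape(-1,2)
f=circ(P[k[:,1],k[:,0],:2]);C=f[0];print(f,np.median(P[m>0][:,2]),manip.state()['tool_pos'],manip.state()['clock'])
g=cv2.cvtColor(c['image'],6)
pr=[]
for a in range(0,360,2):
    t=np.deg2rad(a);rr=np.arange(.021,.031,.001);uv=proj(c,np.c_[C[0]+rr*np.cos(t),C[1]+rr*np.sin(t),np.full(len(rr),.02)]).astype(np.float32)
    pr.append(cv2.remap(g,uv[:,:1],uv[:,1:],1).min())
pr=np.array(pr);a=np.arange(0,360,2);print([(int(x),int(y)) for x,y in zip(a,pr) if y<90])
w=np.clip(100-pr.astype(float),0,None);print('phi mod120',np.rad2deg(np.angle((w*np.exp(3j*np.deg2rad(a))).sum()))/3)
u,v=proj(c,[*C,.02])[0].astype(int);cv2.imwrite('pics/r1.png',cv2.resize(c['image'][v-60:v+60,u-80:u+80],(640,480),interpolation=cv2.INTER_CUBIC))
E
python3 r.py
```

```text
(array([ 0.5160538 , -0.28524093]), np.float64(65.90093937187328), 142, np.float64(0.29503723090293366)) 0.020912701264118372 [ 0.5147078  -0.28708319  0.11050179] 24.9167
[(0, 18), (2, 19), (4, 18), (114, 75), (116, 24), (118, 18), (120, 21), (122, 21), (124, 17), (238, 26), (240, 20), (242, 19), (244, 18), (246, 25), (248, 76), (356, 22), (358, 19)]
phi mod120 0.7003720303609541
```

View pics/r1.png

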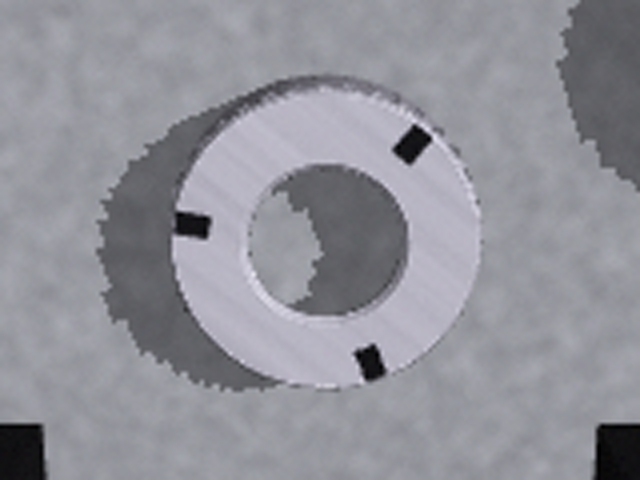

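The steel ring is centred in the crop with slots at about 0, 119 and 243°. I grasp it at yaw 160° and will place it at yaw 139.5°, which puts the lugs on the gaps.

```bash
cat > s.py <<'E'
from h import *
L=[.5162,-.2860]
manip.set_gripper(.080)
manip.move_linear([*L,.025],rate=.15)
f0=manip.state()['contact_force'][2]
for z in(.010,.000,-.007,-.012,-.016):
    manip.move_linear([*L,z],rate=.06);f=manip.state()['contact_force'][2]-f0
    if f>6: print('contact',z,f);break
s=manip.state();print(s['tool_pos'],s['contact_force'])
manip.set_gripper(.060,force=40);manip.dwell(.2)
s=manip.state();zg=s['tool_pos'][2];print(s['tool_pos'],s['gripper_width'],s['grasp_force'],s['contact_force'])
if s['gripper_width']>.064:
    manip.move_linear([*L,.08],rate=.15);manip.dwell(.2)
    s=manip.state();print(s['clock'],s['tool_pos'],s['gripper_width'],s['grasp_force'],s['contact_force'])
    c=cap('wrist');np.save('w_r2.npy',c,allow_pickle=True)
    k=ray(c,np.c_[np.tile(np.arange(512),384),np.repeat(np.arange(384),512)])*c['z_map'].reshape(-1,1)
    T=np.array(c['T_tool_cam']);Q=(k@T[:3,:3].T+T[:3,3]).reshape(384,512,3)
    # expected top face tool z: ring top .020 vs zg
    zt=-(.020-zg);m=(abs(Q[...,2]-zt)<.003)&(np.hypot(Q[...,0],Q[...,1])<.036)&(abs(Q[...,1])<.031)
    cs=cv2.findContours(m.astype(np.uint8),2,1)[0]
    print('zt',zt,m.sum(),np.median(Q[m],0))
    q=Q[m&(abs(Q[...,1])<.004)];print('x ext',q[:,0].min(),q[:,0].max())
    q=Q[m];r=np.hypot(q[:,0],q[:,1])
    # hole fit
    h=[k.reshape(-1,2) for k in cs if 150<cv2.contourArea(k)<4000]
    for k in h: print('hole',circ(Q[k[:,1],k[:,0],:2]))
    cv2.imwrite('pics/r2.png',c['image'][130:370,96:416])
E
python3 s.py
```

```text
[ 0.51595426 -0.2858415  -0.01632828] [-0.18223328 -0.33584274 -0.03992743]
[ 0.51621572 -0.28601557 -0.01597897] 0.06925127548142655 39.99963663518429 [-0.20072728 -0.61631306 -0.89341714]
29.025 [ 0.5151935  -0.28540502  0.07843684] 0.06862031321400577 39.99944793060422 [ 0.48151808 -0.2282801  -1.06251592]
zt -0.03597897361531033 8677 [ 1.24880066e-02 -9.90587980e-05 -3.68943793e-02]
x ext -0.01831875963151612 0.033862588125853535
hole (array([7.65282195e-05, 1.02531309e-03]), np.float64(33.378207036829984), 130, np.float64(0.29984043299814345))
```

View pics/r2.png

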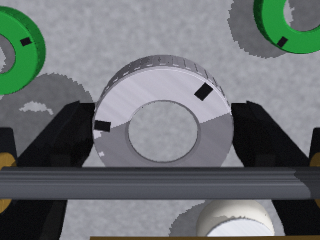

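The ring is held, hole at (162,131), centred within 1 mm. Now I place it over the cell by feel.

```bash
cat >> h.py <<'E'
CC=np.array([.54395,.03545]);G=np.array([-.0002,.0008])
def tgt(deg,z):
    a=np.deg2rad(deg);M=np.array([[np.cos(a),np.sin(a)],[np.sin(a),-np.cos(a)]]);return [*(CC-M@G),z]
E
cat > t.py <<'E'
from h import *
A=139.5
p=manip.state()['tool_pos'];manip.move_linear([p[0],p[1],.16],rate=.2)
manip.move_pose(tgt(A,.14),down(np.deg2rad(A)));manip.move_linear(tgt(A,.104),rate=.1);manip.dwell(.3)
s0=manip.state();f0=s0['contact_force'];m0=s0['moment'];print(s0['clock'],s0['tool_pos'],f0,m0);np.save('f0.npy',np.r_[f0,m0])
z=.102
while z>.0845:
    manip.move_linear(tgt(A,z),rate=.03);manip.dwell(.08);s=manip.state();f=s['contact_force']-f0
    if z<.0965 or np.linalg.norm(f)>2:print(round(z,4),np.round(s['tool_pos'],4),np.round(f,1),np.round(s['moment']-m0,2),round(s['gripper_width'],4))
    if np.linalg.norm(f)>4: break
    z-=.001 if z>.0895 else .0005
print(manip.state()['clock'])
E
python3 t.py
```

```text
31.6583 [0.54385339 0.03500678 0.10474322] [ 0.14776717  0.4913953  -1.32723297] [-0.01751218 -0.01291739  0.0380572 ]
0.096 [0.5433 0.035  0.096 ] [-0.2 -0.1 -0.4] [-0.    0.05 -0.05] 0.0688
0.095 [0.5433 0.035  0.095 ] [-0.5 -0.3  0.1] [ 0.02  0.07 -0.04] 0.0691
0.094 [0.5433 0.035  0.094 ] [-0.2 -0.8 -0.6] [ 0.01  0.06 -0.03] 0.0681
0.093 [0.5433 0.035  0.093 ] [ 0.3 -0.1 -0.4] [ 0.01  0.05 -0.06] 0.0688
0.092 [0.5433 0.0349 0.092 ] [ 0.2 -0.5 -0. ] [-0.03  0.07 -0.05] 0.0689
0.091 [0.5433 0.035  0.091 ] [ 0.2 -0.1 -0.5] [-0.05  0.08  0.01] 0.0686
0.09 [0.5432 0.035  0.09  ] [-0.4 -0.1 -0.6] [-0.03  0.02  0.03] 0.0687
0.089 [0.5432 0.035  0.0889] [ 0.7 -0.1 -0.1] [ 0.    0.07 -0.04] 0.0687
0.0885 [0.5433 0.035  0.0885] [-0.6 -0.8  0.2] [-0.01 -0.03 -0.  ] 0.0692
0.088 [0.5434 0.035  0.0881] [-0.4 -0.9 -0.2] [-0.05  0.03  0.01] 0.0687
0.0875 [0.5434 0.035  0.0878] [-0.9 -0.6  3.9] [-0.07  0.16 -0.05] 0.0691
37.325
```

The ring rests on the lens at the predicted height. Now I turn it clockwise, feeling torque and draw.

```bash
cat >> h.py <<'E'
def feel(n=5,dt=.03):
    v=[]
    for _ in range(n):
        manip.dwell(dt);s=manip.state();v.append(np.r_[s['contact_force'],s['moment'],s['tool_pos'],s['gripper_width']])
    return np.mean(v,0)
E
cat > v.py <<'E'
from h import *
A=139.5;b=np.load('f0.npy');z=.0877;n=0
print(np.round(feel()[:6]-b,2))
for th in list(range(8,33,8))+list(range(34,90,2)):
    manip.move_pose(tgt(A-th,z),down(np.deg2rad(A-th)));w=feel(4 if th<33 else 6)
    print(th,'F',np.round(w[:3]-b[:3],1),'M',np.round(w[3:6]-b[3:],3),'z',round(w[8],5),round(w[9],4),round(manip.state()['clock'],1))
    hit=(w[5]-b[5]>.13 and w[2]-b[2]<-1) or abs(w[5]-b[5])>.2 or w[2]-b[2]<-3
    n=n+1 if hit else 0
    if n>=1 and th>30: break
E
python3 v.py
```

```text
[-1.27 -0.59  4.1  -0.04  0.23 -0.03]
8 F [ 0.  -0.1  3.1] M [ 0.003 -0.027 -0.089] z 0.08788 0.0687 37.9
16 F [ 0.4 -0.7  4.1] M [-0.032 -0.039 -0.063] z 0.08786 0.069 38.3
24 F [ 1.1 -0.6  3.9] M [-0.062 -0.087 -0.08 ] z 0.08783 0.069 38.7
32 F [ 0.  -0.8  4.7] M [-0.037  0.016 -0.096] z 0.08779 0.069 39.1
34 F [-0.4 -0.5  5.1] M [-0.043  0.033 -0.039] z 0.08776 0.0688 39.5
36 F [ 0.2 -0.2  5.4] M [-0.024  0.042 -0.049] z 0.08776 0.0688 40.0
38 F [-0.2 -0.3  5.5] M [-0.034  0.017 -0.044] z 0.08775 0.0688 40.4
40 F [ 0.5 -0.4  5.8] M [-0.057 -0.021 -0.042] z 0.08774 0.0689 40.9
42 F [ 0.8 -1.1  5.1] M [-0.113 -0.128 -0.039] z 0.08777 0.0688 41.3
44 F [ 2.3 -1.3  4.6] M [-0.167 -0.318 -0.019] z 0.0878 0.0689 41.8
46 F [ 3.3 -2.3  4.4] M [-0.278 -0.51  -0.059] z 0.08783 0.0688 42.2
48 F [ 4.  -3.4  3.9] M [-0.48  -0.614 -0.082] z 0.08782 0.0687 42.7
50 F [ 3.7 -3.4  4. ] M [-0.532 -0.608 -0.077] z 0.08782 0.0688 43.1
52 F [ 4.1 -3.8  4.5] M [-0.54  -0.569 -0.086] z 0.08779 0.0687 43.6
54 F [ 2.8 -4.2  5.4] M [-0.566 -0.427 -0.082] z 0.08774 0.0689 44.0
56 F [ 2.2 -4.2  5.9] M [-0.553 
[... 298 characters left out ...]
0.0688 46.3
66 F [ 3.2 -2.9  6. ] M [-0.443 -0.433 -0.001] z 0.08772 0.0691 46.7
68 F [ 3.2 -3.4  5.8] M [-0.508 -0.444 -0.016] z 0.08772 0.0689 47.2
70 F [ 3.5 -4.2  5.8] M [-0.598 -0.467  0.023] z 0.08771 0.0688 47.6
72 F [ 3.5 -4.4  5.5] M [-0.661 -0.515  0.06 ] z 0.08768 0.0689 48.1
74 F [ 4.  -4.7  4.7] M [-0.723 -0.582  0.09 ] z 0.08762 0.0688 48.5
76 F [ 4.5 -5.1  4.3] M [-0.785 -0.609  0.107] z 0.08754 0.0689 49.0
78 F [ 4.3 -5.8  4. ] M [-0.837 -0.658  0.166] z 0.08745 0.0689 49.4
80 F [ 4.4 -5.5  3.5] M [-0.864 -0.668  0.187] z 0.08737 0.0689 49.9
82 F [ 4.8 -5.5  2.4] M [-0.861 -0.698  0.192] z 0.08726 0.069 50.3
84 F [ 5.  -5.8  2.6] M [-0.833 -0.715  0.23 ] z 0.08716 0.0689 50.8
```

The bite was felt at about 70–72°. At 84° the ring has drawn down about 0.77 mm in total, which is roughly 20 N or more on the lens. I back off about 5° into the 10–15 N range, then release.

```bash
cat > x.py <<'E'
from h import *
A=139.5;b=np.load('f0.npy');z=.0877
for th in(82,80,79):
    manip.move_pose(tgt(A-th,z),down(np.deg2rad(A-th)));w=feel(6)
    print(th,'F',np.round(w[:3]-b[:3],1),'M',np.round(w[3:6]-b[3:],3),'z',round(w[8],5),round(w[9],4),round(manip.state()['clock'],1))
E
python3 x.py
```

```text
82 F [ 4.5 -5.6  3.3] M [-0.832 -0.604  0.003] z 0.08725 0.0687 51.2
80 F [ 3.2 -5.   4.3] M [-0.782 -0.427 -0.145] z 0.0873 0.069 51.7
79 F [ 3.4 -4.   3.3] M [-0.563 -0.37  -0.02 ] z 0.08734 0.0685 52.1
```

```bash
cat > y.py <<'E'
from h import *
A=139.5;b=np.load('f0.npy');z=.0877
manip.move_pose(tgt(A-78,z),down(np.deg2rad(A-78)));w=feel(4)
print('F',np.round(w[:3]-b[:3],1),'M',np.round(w[3:6]-b[3:],3),'z',round(w[8],5))
p=manip.state()['tool_pos'];manip.set_gripper(.082,force=20);manip.dwell(.1)
print(feel(2)[:3]-b[:3],manip.state()['gripper_width'])
p=manip.state()['tool_pos'];manip.move_linear([p[0],p[1],.215],rate=.12);manip.dwell(.2)
c=cap('wrist');np.save('w_end.npy',c,allow_pickle=True);P=cloud(c)
d=np.hypot(P[...,0]-.544,P[...,1]-.0355);m=((P[...,2]>.1165)&(P[...,2]<.1235)&(d<.034)&(d>.018))
q=P[m];n=np.linalg.lstsq(np.c_[q[:,:2]-CC,np.ones(len(q))],q[:,2],rcond=None)[0];print('top face z',n[2],'tilt',np.rad2deg(n[:2]),len(q))
u,v=proj(c,[*CC,.12])[0].astype(int);cv2.imwrite('pics/e1.png',cv2.resize(c['image'][v-60:v+60,u-80:u+80],(640,480),interpolation=cv2.INTER_CUBIC))
print(manip.state()['clock'])
E
python3 y.py
```

```text
F [ 2.4 -4.8  2.1] M [-0.632 -0.299 -0.293] z 0.08738
[-0.18642535 -0.08890804  0.82570898] 0.08216945260206945
top face z 0.12278837424036101 tilt [-1.17832509 -1.11800758] 413
54.5167
```

View pics/e1.png

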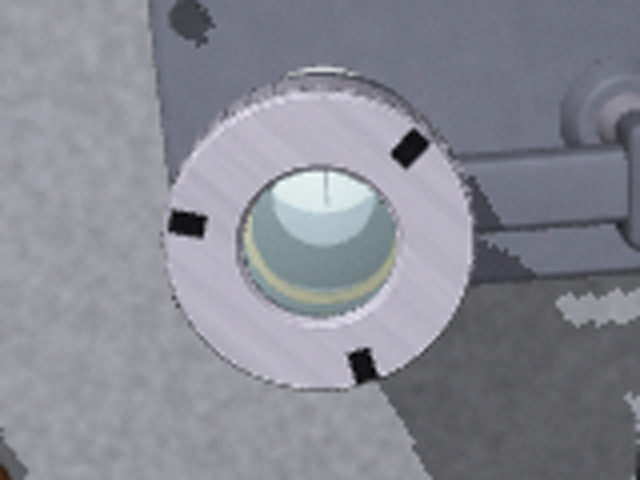

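The ring sits over the cell with the clear lens through its hole and slots at (410,148), (188,223) and (361,366). I check its tilt and actual angle from this image.

```bash
cat > zz.py <<'E'
from h import *
c=np.load('w_end.npy',allow_pickle=True).item();P=cloud(c)
d=np.hypot(P[...,0]-CC[0],P[...,1]-CC[1]);m=((P[...,2]>.118)&(P[...,2]<.13)&(d<.031)&(d>.019))
q=P[m]
for _ in range(3):
    A=np.c_[q[:,:2]-CC,np.ones(len(q))];n=np.linalg.lstsq(A,q[:,2],rcond=None)[0];e=q[:,2]-A@n;q=q[abs(e)<2.5*e.std()]
print('z',n[2],'tilt',np.rad2deg(n[:2]),e.std(),len(q))
M=(m|((P[...,2]>.118)&(P[...,2]<.13)&(d<.04))).astype(np.uint8);k=max(cv2.findContours(M,0,1)[0],key=cv2.contourArea).reshape(-1,2);f=circ(P[k[:,1],k[:,0],:2]);print(f)
g=cv2.cvtColor(c['image'],6);a=np.arange(0,360,2);pr=[]
for t in np.deg2rad(a):
    rr=np.arange(.023,.031,.001);uv=proj(c,np.c_[f[0][0]+rr*np.cos(t),f[0][1]+rr*np.sin(t),np.full(len(rr),.1235)]).astype(np.float32)
    pr.append(cv2.remap(g,uv[:,:1],uv[:,1:],1).min())
w=np.clip(100-np.array(pr,float),0,None);print('phi',np.rad2deg(np.angle((w*np.exp(3j*np.deg2rad(a))).sum()))/3)
E
python3 zz.py
```

```text
z 0.12444095090989908 tilt [0.13736065 0.23349745] 0.0006308413478775711 2453
(array([0.54332234, 0.0367027 ]), np.float64(66.2195687338555), 166, np.float64(0.43056881177739453))
phi 20.72528712402022
```

The ring is level (under 0.3°), about 79° past mid-gap, some 8° past the bite at 71°, so roughly 15–17 N. That is snug and well under 35 N, and it resisted the back-off torque. Everything is released and the robot is clear, so I hand in.

```bash
python3 -c "
from h import *
print(order.close_job())"
```

```text
the job is handed in; nothing more can be done
None
```

I handed the job in at about 55 s: the lens sits level in its cell under the retaining ring, which I estimate bears on it with about 15–17 N, slightly over the 10–15 N aim but well under the 35 N limit.

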